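Push the checked neck block through the tray's swing gate

TASK

The stepped, L-shaped guitar neck block has been checked: push it along its lane of the plywood tray, through the sprung swing gate and on into the bay behind, far enough that the gate swings shut behind it. Keep it upright on the tray floor, do not lift it over the gate, and leave the other lane's gate shut.

Things in the scene. Friction and masses are not known exactly. Their poses are not given: they have to be found in the camera images.
- neck_center (a point): Loose brown wood block, 90 g, 50 wide (x), 70 long (y), 45 mm high, L-shaped: rear 42 mm (-y end, flat face to push) full height, front 28 mm a 16 mm high foot towards the gate. Point: middle of the footprint, 22 mm above its underside. Stands before one of the gates, within 7 degrees of straight. A plain 50 x 70 x 30 mm block in the other lane is not wanted.
- tray: Fixed plywood tray, open above. Origin: on the bench, mid-width, in the plane of the shut gates. Two lanes run along its +y (about world +y), centres x -44.5 (near) and +44.5 mm (far), 79 mm wide inside. Floor 8 mm thick, y -170 to 195. Side walls and divider 10 mm thick, tops at z 38, y -130 to 195; -y end open, end wall's inner face at y 185. Bay: y > 0.
- gate_near (a joint): Gate of the near lane: dark wooden leaf 72 mm long, 5 thick, 3 mm above the floor, top 37 mm above the bench, nothing over it. Vertical hinge at tray x -80 mm, y 0 (outer wall), free end at the divider. 0 rad = shut; opens only into the bay (+y), to 1.5 rad. A light spring (under 1 N) shuts it in about a second, once nothing stands within 72 mm of the hinge.
- gate_far (a joint): Gate of the far lane: mirror image of gate_near, vertical hinge at tray x +80 mm, y 0, by the far outer wall. 0 rad = shut; opens only into the bay (+y), to 1.5 rad; same light spring.
Not all that is in view belongs to the job. Leave any purple or white look-alike of the part that bears neck_center alone.

How it is judged:
By the outcome, as a careful person would: the job done as asked, in the order asked, and still so for the second after the job is handed in, with the robot touching nothing.
It also fails if it takes over 32 s, if anything falls off the work surface, if the arm or the gripper's body presses on something with over 40 N, if the wrist force passes 120 N, or if a joint passes its speed limit or range.

ROBOT

A 7-joint arm with a two-finger parallel gripper is mounted at the origin on the work surface. World frame = base frame: x ahead of the robot, y to its left, z up, the work surface at z = 0. Lengths are in m, angles in rad, forces in N, time in s.
With the tool pointing down it reaches from about 0.425 to 0.925 m from the base axis. Payload 6.8 kg.
Tool frame: the origin (TCP) lies at the very end of the fingers, on their centre line; the grasp point (between the pads) lies 19 mm behind it; z points along the fingers, y is the direction in which the jaws open and shut (so a half turn about z gives the same grasp; the last joint's range is limited). The gripper opens to 85 mm and grips with 20 to 120 N. Pads are 22 mm wide; open, the fingers measure 114 mm over their backs; the gripper's body (76 mm by 85 mm) begins 54 mm behind the grasp point. The pads swing forward as they close: fully open they stand 13 mm farther back than shut.
Start: joints at [1.006, 0.477, 0.022, 1.555, -0.011, 1.109, -0.083], TCP at [0.298, -0.606, 0.231] pointing down, gripper open.
Joint ranges: [-2.96, 2.96], [-0.34, 2.1], [-1.41, 1.46], [0.24, 2.44], [-1.37, 4.51], [0.17, 1.92], [-2.96, 2.96]. Speed limits (rad/s): [2.39, 2.39, 3.14, 3.14, 3.14, 3.14, 3.14].

INTERFACE

Orientations are given as a unit quaternion [w, x, y, z].
In Python, from station import bot gives the robot as it stands.
- The arm moves only by the tool move_arm, never from a script. Its argument "commands" is text: rows parted by semicolons, each of 7 numbers parted by spaces: the opening, from 0 (shut) to 1 (fully open), then the shift along the tool's x, y, z in cm, then the turn, a rotation vector about the tool's x, y, z in degrees. In form: gripper tx ty tz rx ry rz; .... A call has 1 to 12 rows; each row shifts and turns the commanded pose from where the row before left it, along the tool's axes as they then stand; what a row does not reach is not made up. A row lasts 1/12 s, in which the tool goes at most 41.7 mm and 7.16 degrees, less where a joint would pass 70% of its speed; a pose out of reach is approached as far as the arm can. A call with a gripper value outside its range is refused whole. The fingers move at their own pace and stop on an object; "force" is the grip in N (left out, the last holds). Time passes only in rows, so rows that do not move let the fingers close. It gives the time, the measured TCP pose, the force and the opening at its end, in the units of the state.
- bot.get_obs(): the state, without advancing time (a new reading comes with each control period).
- bot.read_camera(name): name is "scene" or "top" or "wrist"; returns a dict with "img" (480x640x3 uint8, red, green, blue), "K" (3x3 intrinsics, pixels), "rvec" (rotation vector, rad) and "tvec" (3), from world to camera coordinates, as OpenCV has them; the wrist camera has in their place "hand_eye" (4x4, takes a point from camera to tool coordinates, whose origin is the TCP and whose axes are the flange's). Camera axes: x right, y down, z forward; pixel columns grow to the right and rows downward; lengths in m; the calibration is good to about 2 mm. A picture is of the moment at which its call begins: read the wrist's pose just before it. There is no depth.
- bot.hand_in(): hands the job in, once; it reports no verdict.
The state is a dict: "t": time; "q": joint angles; "joint_vel": joint speeds; "joint_torque": joint torques, N m; "eef_pos": TCP position; "tool_rot": TCP orientation; "contact_force": force on the tool from outside, world axes, zero at the start; "torque": the same for the moment, N m; "gripper_width": opening from 0.0 (shut) to 1.0 (fully open).
Only numpy, scipy, OpenCV 4.12 (cv2) and the standard library are available. Lean on these libraries where they do the work, as an engineer would, in place of code of your own. Each camera call takes 0.05 s, during which the arm holds its last target. There are 200 camera calls.

## Working session

There is one attempt and no reset: what is moved stays moved. The work goes in short steps, Python scripts to look and compute and a tool call to move; the robot and the scene stay as the last step left them, time stands still between calls to the robot, and variables do not carry over. Pictures are saved under pics/ and viewed, about 8 in all and at most 12, crops included, and the job is handed in when it is done.

Besides the shell and the picture viewer there is one more tool, called after "Call:" as name(argument=value, ...), one argument or row to a line, values as JSON. move_arm: Moves the arm, as the interface text tells. Its arguments: {"type":"object","properties":{"commands":{"type":"string"},"force":{"type":"number"}},"required":["commands"]}

```bash
mkdir -p pics
python3 - <<'E'
from station import bot
import cv2,numpy as np
np.set_printoptions(precision=4,suppress=True)
o=bot.get_obs();print(o['t'],o['eef_pos'],o['tool_rot'],o['gripper_width'])
for n in("top","scene"):
    c=bot.read_camera(n);cv2.imwrite(f'pics/{n}0.png',c['img'][:,:,::-1]);np.savez(f'{n}.npz',**c);print(n,c['K'],c['rvec'],c['tvec'])
E
```

```text
0.0 [ 0.2974 -0.6053  0.2303] [-0.0009  0.974   0.2264 -0.0003] 0.9980811757809855
top [[454.1866   0.     323.2772]
 [  0.     454.1866 242.18  ]
 [  0.       0.       1.    ]] [ 2.1396 -2.179   0.0922] [-0.084   0.6592  0.6493]
scene [[615.1865   0.     323.1553]
 [  0.     615.1865 246.3084]
 [  0.       0.       1.    ]] [ 1.9642  0.9169 -0.527 ] [-0.3428 -0.228   1.3715]
```

View pics/top0.png

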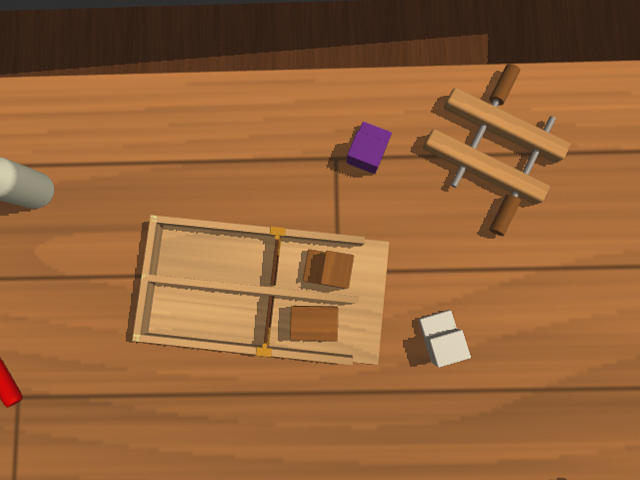

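View pics/scene0.png

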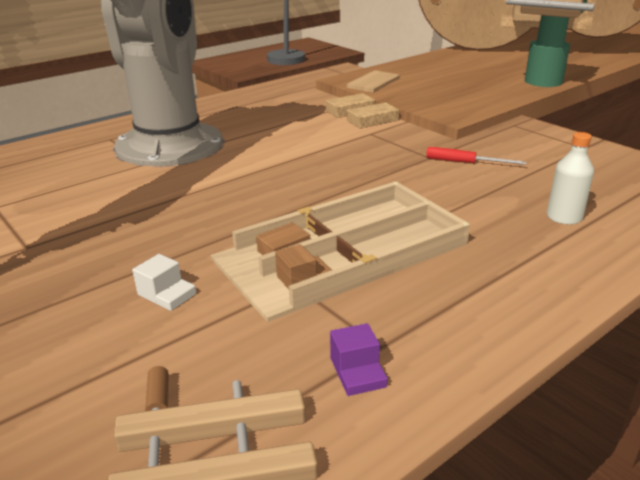

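The top view shows the stepped block in the upper lane (far, px 303–353, 250–288) with its foot to the left, towards the gate. The plain block is in the near lane. The hinges are at (278,231) and (264,351). The scene view agrees, and the purple and white look-alikes are outside the tray.

```bash
cat > h.py <<'E'
import cv2,numpy as np
np.set_printoptions(precision=4,suppress=True)
def ray(c,uv,z):
    R=cv2.Rodrigues(c['rvec'])[0];C=-R.T@c['tvec'].ravel()
    d=R.T@np.linalg.inv(c['K'])@np.array([*uv,1.]);return C+d*(z-C[2])/d[2]
E
python3 - <<'E'
from h import *
c=dict(np.load('top.npz'))
P=lambda u,v,z:ray(c,(u,v),z)[:2]
a,b=P(151,216,.038),P(130,341,.038); f,n=P(389,241,.008),P(379,364,.008)
print('end far/near',a,b,'front',f,n,'width',np.linalg.norm(a-b),np.linalg.norm(f-n))
y=(a+b)/2-(f+n)/2; print('len (365)',np.linalg.norm(y)); yaw=np.arctan2(-y[0],y[1]); print('yaw deg',np.degrees(yaw))
u=y/np.linalg.norm(y); x=np.array([u[1],-u[0]])
O=((f+n)/2+u*.170+(a+b)/2-u*.195)/2; print('O',O,'x',x,'u',u)
T=lambda p:np.array([(p-O)@x,(p-O)@u])
print('hinges',T(P(278,231,.04)),T(P(264,351,.04)))
im=c['img'];h=cv2.cvtColor(im,cv2.COLOR_RGB2HSV)
big=cv2.resize(im[200:380,110:410],None,fx=2.6,fy=2.6,interpolation=cv2.INTER_CUBIC);cv2.imwrite('pics/crop.png',big[:,:,::-1])
np.savez('tray.npz',O=O,x=x,u=u)
for q in [(326,251),(354,254),(349,288),(322,287)]: print(q,T(P(*q,.053)))
E
```

```text
end far/near [0.7019 0.1638] [0.5164 0.1908] front [ 0.6601 -0.1978] [ 0.4732 -0.1767] width 0.18749878957212926 0.1880093930133709
len (365) 0.3670824901804233
yaw deg -6.643967663125953
O [ 0.5864 -0.0174] x [ 0.9933 -0.1157] u [0.1157 0.9933]
hinges [ 0.0892 -0.001 ] [-0.0878  0.0001]
(326, 251) [ 0.0653 -0.0757]
(354, 254) [ 0.0648 -0.1166]
(349, 288) [ 0.0152 -0.114 ]
(322, 287) [ 0.0128 -0.0751]
```

View pics/crop.png

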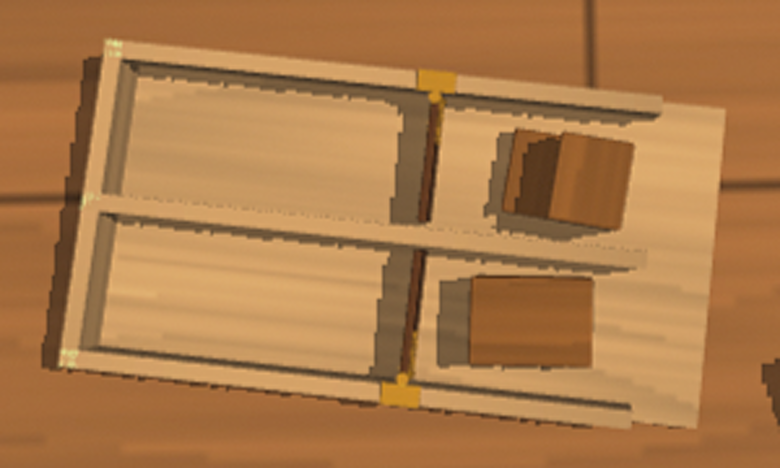

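Far lane is confirmed: the tray measures 188 × 367 mm and the hinges fall at ±88 mm on the wall tops. The block's rear face is at tray y ≈ -0.116, x ≈ 0.04, turned about 3°. I'll turn the tool so its x lies along the lane, then move behind the block.

Call:
move_arm(
  commands="0.2 0 0 0 0 0 -7.14;0.2 0 0 0 0 0 -7.14;0.2 0 0 0 0 0 -7.14;0.2 0 0 0 0 0 -7.14;0.2 0 0 0 0 0 -7.14;0.2 0 0 0 0 0 -7.14;0.2 0 0 0 0 0 -7.14;0.2 0 0 0 0 0 -7.14;0.2 3.34 1.87 0 0 0 0;0.2 3.34 1.87 0 0 0 0;0.2 3.34 1.87 0 0 0 0;0.2 3.34 1.87 0 0 0 0",
  force=40,
)

```text
t: 1.1
eef_pos: [0.388, -0.4803, 0.2308]
tool_rot: [-0.0, 0.748, 0.664, 0.0]
contact_force: [0.2, -0.2, -1.0]
gripper_width: 0.196
```

Call:
move_arm(
  commands="0.2 3.34 1.87 0 0 0 0;0.2 3.34 1.87 0 0 0 0;0.2 3.34 1.87 0 0 0 0;0.2 3.34 1.87 0 0 0 0;0.2 3.34 1.87 0 0 0 0;0.2 3.34 1.87 0 0 0 0;0.2 3.34 1.87 0 0 0 0;0.2 3.34 1.87 0 0 0 0;0.2 3.34 1.87 0 0 0 0;0.2 3.34 1.87 0 0 0 0;0.2 0 0 0 0 0 0;0.2 0 0 0 0 0 0",
)

```text
t: 2.1
eef_pos: [0.6134, -0.1683, 0.2308]
tool_rot: [-0.001, 0.745, 0.667, 0.0]
contact_force: [-0.0, 0.5, -0.3]
gripper_width: 0.199
```

```bash
cat >> h.py <<'E'
def state():
    from station import bot
    from scipy.spatial.transform import Rotation as R
    o=bot.get_obs();t=np.load('tray.npz');p=np.array(o['eef_pos']);q=np.array(o['tool_rot'])
    m=R.from_quat(q[[1,2,3,0]]).as_matrix();d=p[:2]-t['O']
    print('t',o['t'],'pos',p,'tray xy',d@t['x'],d@t['u'],'toolx in tray',m[:2,0]@t['x'],m[:2,0]@t['u'],'zaxis',m[:,2],'F',np.array(o['contact_force']),'g',o['gripper_width'])
    return bot
E
python3 - <<'E'
from h import *
state()
E
```

```text
t 2.1 pos [ 0.6134 -0.1683  0.2308] tray xy 0.044252277766845594 -0.14681330170896223 toolx in tray -0.004631099676648195 0.9999880214354706 zaxis [-0.0004  0.0016 -1.    ] F [-0.0499  0.5066 -0.3273] g 0.1988615615349854
```

Call:
move_arm(
  commands="0.2 -0.3 -0.2 3 0 0 0;0.2 0 0 3.5 0 0 0;0.2 0 0 3.5 0 0 0;0.2 0 0 3.5 0 0 0;0.2 0 0 3.0 0 0 0;0.2 0 0 2 0 0 0;0.2 0 0 1.5 0 0 0;0.2 0 0 1.0 0 0 0;0.2 0 0 0 0 0 0;0.2 0 0 0 0 0 0",
)

```text
t: 2.93
eef_pos: [0.6096, -0.1757, 0.0213]
tool_rot: [-0.0, 0.748, 0.664, -0.0]
contact_force: [0.9, -0.9, 1.8]
gripper_width: 0.202
```

Run:
```python
from h import *
b=state();c=b.read_camera('scene');i=c['img'][150:350,180:500]
cv2.imwrite('pics/s1.png',cv2.resize(i,None,fx=2.4,fy=2.4)[:,:,::-1])
```

```text
t 2.9333 pos [ 0.6096 -0.1757  0.0213] tray xy 0.04133305672276038 -0.15450958350951235 toolx in tray 0.0021999025361086385 0.99999749605454 zaxis [-0.0007 -0.0003 -1.    ] F [ 0.9309 -0.8541  1.8025] g 0.20182842088894948
```

View pics/s1.png

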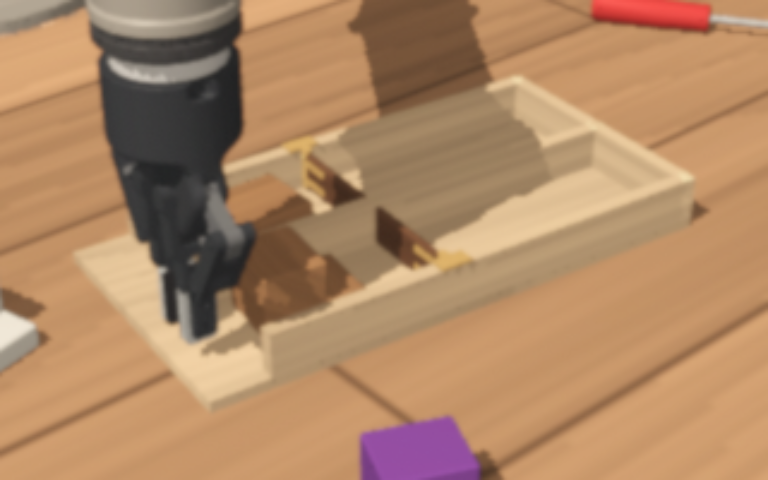

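The fingers stand square behind the block's rear face. Next I push slowly and check.

Call:
move_arm(
  commands="0.2 1 0 0 0 0 0;0.2 0.8 0 0 0 0 0;0.2 0.6 0 0 0 0 0;0.2 0.6 0 0 0 0 0;0.2 0.7 0 0 0 0 0;0.2 0.7 0 0 0 0 0;0.2 0.7 0 0 0 0 0;0.2 0.7 0 0 0 0 0;0.2 0.7 0 0 0 0 0;0.2 0.7 0 0 0 0 0;0.2 0.7 0 0 0 0 0;0.2 0.7 0 0 0 0 0",
)

```text
t: 3.98
eef_pos: [0.6199, -0.0899, 0.0213]
tool_rot: [0.0, 0.748, 0.664, -0.001]
contact_force: [-0.9, -3.4, 0.9]
gripper_width: 0.202
```

Run:
```python
from h import *
b=state();c=b.read_camera('top');i=c['img'][190:390,110:410]
cv2.imwrite('pics/t1.png',cv2.resize(i,None,fx=2.5,fy=2.5)[:,:,::-1])
```

```text
t 3.9833 pos [ 0.6199 -0.0899  0.0213] tray xy 0.041594670055976356 -0.06812375175127112 toolx in tray 0.0022745840347398 0.9999966884748017 zaxis [-0.0005 -0.0012 -1.    ] F [-0.9352 -3.4292  0.9405] g 0.20158155651419835
```

View pics/t1.png

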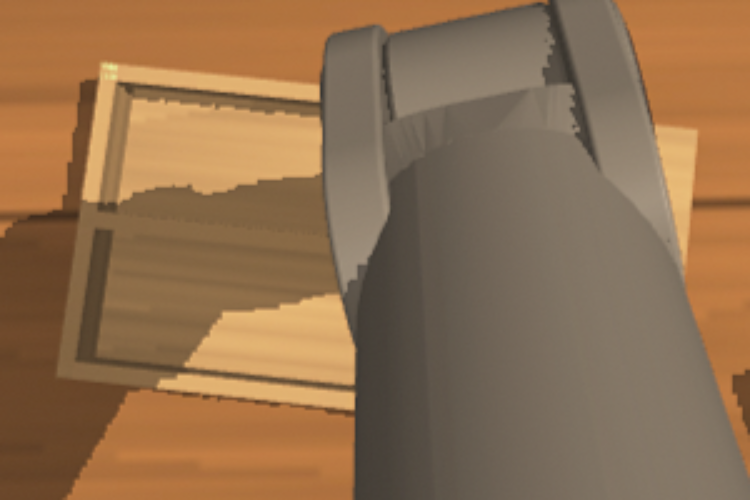

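The arm hides the block in the top view. The force of about 3.4 N is a plain push, so I continue and will check with the scene camera.

Call:
move_arm(
  commands="0.2 0.7 0 0 0 0 0;0.2 0.7 0 0 0 0 0;0.2 0.7 0 0 0 0 0;0.2 0.7 0 0 0 0 0;0.2 0.7 0 0 0 0 0;0.2 0.7 0 0 0 0 0;0.2 0.7 0 0 0 0 0;0.2 0.7 0 0 0 0 0;0.2 0.7 0 0 0 0 0;0.2 0.7 0 0 0 0 0",
)

```text
t: 4.87
eef_pos: [0.6283, -0.019, 0.0213]
tool_rot: [-0.0, 0.747, 0.665, 0.0]
contact_force: [-0.4, -0.4, -0.3]
gripper_width: 0.204
```

Run:
```python
from h import *
b=state();c=b.read_camera('scene');i=c['img'][150:350,180:500]
cv2.imwrite('pics/s2.png',cv2.resize(i,None,fx=2.4,fy=2.4)[:,:,::-1])
```

```text
t 4.8667 pos [ 0.6283 -0.019   0.0213] tray xy 0.04176107824086772 0.0032539406662004046 toolx in tray 0.00104543599119385 0.999999450901179 zaxis [-0.      0.0001 -1.    ] F [-0.412  -0.4375 -0.2932] g 0.20437096429690205
```

View pics/s2.png

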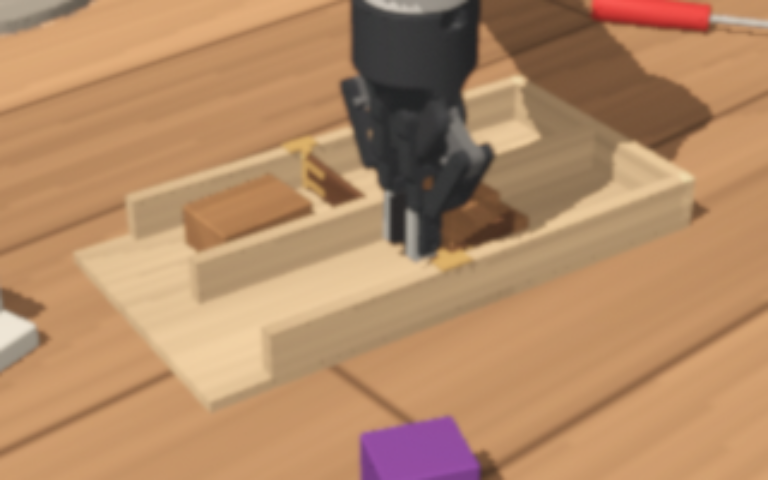

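The block is half through the far gate, upright. The near gate is shut and the plain block hasn't moved. I push the rest of the way, then lift clear.

Call:
move_arm(
  commands="0.2 0.8 0 0 0 0 0;0.2 0.8 0 0 0 0 0;0.2 0.8 0 0 0 0 0;0.2 0.8 0 0 0 0 0;0.2 0.8 0 0 0 0 0;0.2 0.8 0 0 0 0 0;0.2 0.8 0 0 0 0 0;0.2 0.8 0 0 0 0 0;0.2 0.7 0 0 0 0 0;0.2 0.6 0 0 0 0 0;0.2 0.3 0 0 0 0 0;0.2 0 0 0 0 0 0",
)

```text
t: 5.92
eef_pos: [0.6378, 0.061, 0.0214]
tool_rot: [-0.0, 0.747, 0.665, 0.0]
contact_force: [0.4, 0.3, -0.0]
gripper_width: 0.2
```

Call:
move_arm(
  commands="0.2 -0.3 0 0 0 0 0;0.2 0 0 -1 0 0 0;0.2 0 0 -2 0 0 0;0.2 0 0 -3 0 0 0;0.2 0 0 -3.5 0 0 0;0.2 0 0 -3.5 0 0 0;0.2 0 0 -3.5 0 0 0;0.2 0 0 -3.5 0 0 0;0.2 -3 0 0 0 0 0;0.2 -3.5 0 0 0 0 0;0.2 -3.5 0 0 0 0 0;0.2 -3.5 0 0 0 0 0",
)

```text
t: 6.92
eef_pos: [0.621, -0.0795, 0.2226]
tool_rot: [0.001, 0.747, 0.664, 0.0]
contact_force: [-0.1, 0.0, 0.4]
gripper_width: 0.196
```

Call:
move_arm(
  commands="0.2 -3.5 0 0 0 0 0;0.2 -3.5 0 0 0 0 0;0.2 -3.5 0 0 0 0 0;0.2 -3.5 0 0 0 0 0;0.2 -3.5 0 0 0 0 0;0.2 -3.5 0 0 0 0 0;0.2 -3 0 0 0 0 0;0.2 -2 0 0 0 0 0;0.2 0 0 0 0 0 0;0.2 0 0 0 0 0 0;0.2 0 0 0 0 0 0;0.2 0 0 0 0 0 0",
)

```text
t: 7.92
eef_pos: [0.5916, -0.3339, 0.2217]
tool_rot: [-0.0, 0.747, 0.665, 0.0]
contact_force: [0.4, -0.1, -0.1]
gripper_width: 0.202
```

Run:
```python
from h import *
b=state()
for n,(r,q) in dict(scene=(150,180),top=(190,110)).items():
    c=b.read_camera(n);np.savez(n+'_f.npz',**c);i=c['img'][r:r+200,q:q+310]
    cv2.imwrite(f'pics/f_{n}.png',cv2.resize(i,None,fx=2.4,fy=2.4)[:,:,::-1])
a=cv2.imread('pics/f_scene.png');d=cv2.imread('pics/f_top.png');v=np.vstack([a,d]);cv2.imwrite('pics/f.png',cv2.resize(v,None,fx=.62,fy=.62))
```

```text
t 7.9167 pos [ 0.5916 -0.3339  0.2217] tray xy 0.041750860002597485 -0.3137467076319172 toolx in tray -0.0009641629416770858 0.9999991543930165 zaxis [ 0.0006  0.0008 -1.    ] F [ 0.3959 -0.1347 -0.1492] g 0.20190403853719718
```

View pics/f.png

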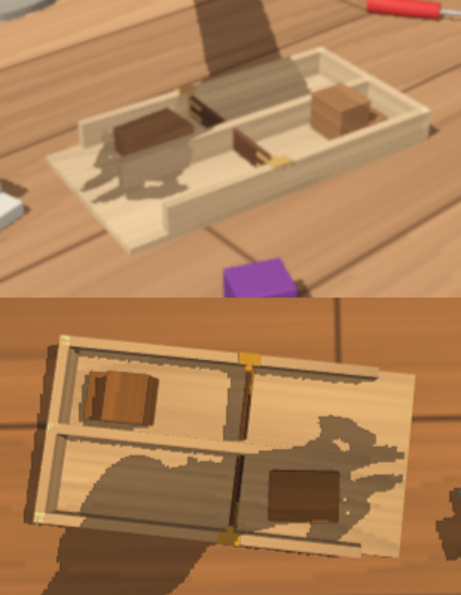

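The block stands upright in the far bay, near the end wall and well clear of the gate. Both gates are in line across the tray (shut), and the plain block hasn't moved. I'm handing in.

```bash
python3 -c "
from station import bot
print(bot.hand_in())"
```

```text
the job is handed in; nothing more can be done
None
```

The stepped neck block is through the far lane's gate and in the bay behind it, and I've handed the job in. I pushed it along the tray floor with the part-closed fingers flat on its rear face. Then I lifted the gripper straight up and backed it away.

- **Block:** the final scene and top pictures show it upright near the end wall, well clear of the gate's swing.
- **Gates:** both gates look shut. The plain block in the other lane and the purple look-alike were not disturbed.
- **Limits:** the job took about 8 s of the 32 s allowed. Forces read at the end of each move stayed under about 4 N, and the robot was touching nothing at hand-in.

No checks failed or disagreed. One mid-push top picture was blocked by the arm, so I used the scene camera for that stage.

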